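# Wet a printed bracket under the pump bottle

### The arm

A 6-joint arm with a two-finger parallel gripper is mounted at the origin on the work surface. World frame = base frame: x ahead of the robot, y to its left, z up, the work surface at z = 0. Lengths are in mm, angles in rad, forces in N, time in s.
With the tool pointing down it reaches from about 350 to 875 mm from the base axis. Payload 4.2 kg.
Tool frame: the origin (TCP) lies on the mounting face of the last link; the fingertips stand 173 mm ahead of it and the grasp point (between the pads) lies 155 mm ahead of it (tcp_to_grasp is the distance from the TCP to the grasp point, in mm); z points along the fingers, y is the direction in which the jaws open and shut (so a half turn about z gives the same grasp; the last joint's range is limited). The gripper opens to 85 mm and grips with 20 to 120 N. Pads are 22 mm wide; open, the fingers measure 114 mm over their backs; the gripper's body (76 mm by 85 mm) begins 54 mm behind the grasp point. The pads swing forward as they close: fully open they stand 13 mm farther back than shut.
Start: joints at [-0.973, 0.385, 0.008, 0, -1.194, -0.259], TCP at [207.737, -589.445, 404.712] pointing down, gripper open.
Joint ranges: [-3.14, 3.14], [-1.21, 2.06], [-1.07, 1.41], [-3.16, 2.05], [-2.99, -0.16], [-3.1, 3.1]. Speed limits (rad/s): [2.79, 2.79, 3.14, 3.14, 3.14, 3.14].

### API

Orientations are given as a unit quaternion [x, y, z, w].
In Python, from bench import * gives the robot as it stands. The module is installed in compiled form; this text tells all that it offers.
- The arm moves only by the tool apply_moves, never from a script. Its arguments are lists of equal length, an entry for each row: "fingers": the closure, from 0 (fully open) to 1 (shut); "dp": the shift along the world's x, y, z in cm, a list of three; "yaw": the turn about the world's z in degrees. A call has 1 to 10 rows; each row is the pose to reach, as a shift and turn from the pose measured when the call began; what a row does not reach only later rows make up. A row lasts 1/10 s, in which the tool goes at most 50 mm and 8.59 degrees, less where a joint would pass 70% of its speed; a pose out of reach is approached as far as the arm can. A call with a gripper value outside its range is refused whole. The fingers move at their own pace and stop on an object; the grip force is fixed at half the most. Time passes only in rows, so rows that repeat a pose let the fingers close. It gives the time, the measured TCP pose, the force and the opening at its end, in the units of the state.
- read_state(): the state, without advancing time (a new reading comes with each control period).
- get_image(name): name is "side" or "top" or "wrist"; returns a dict with "color" (400x640x3 uint8, blue, green, red), "mtx" (3x3 intrinsics, pixels), "camera_from_world" (4x4, takes a point from world to camera coordinates); the wrist camera has in their place "tool_from_camera" (4x4, takes a point from camera to tool coordinates, whose origin is the TCP and whose axes are the flange's). Camera axes: x right, y down, z forward; pixel columns grow to the right and rows downward; lengths in mm; the calibration is good to about 2 mm. A picture is of the moment at which its call begins: read the wrist's pose just before it. There is no depth.
- job_done(): hands the job in, once; it reports no verdict.
The state is a dict: "clock": time; "joints": joint angles; "joint_vel": joint speeds; "joint_efforts": joint torques, N m; "position": TCP position; "ee_rot": TCP orientation; "contact_force": force on the tool from outside, world axes, zero at the start; "wrist_torque": the same for the moment, N m; "gripper_width": finger opening in mm.
Only numpy, scipy, OpenCV 4.12 (cv2) and the standard library are available. Lean on these libraries where they do the work, as an engineer would, in place of code of your own. Each camera call takes 0.05 s, during which the arm holds its last target. There are 200 camera calls.

### The job

Take the printed bracket out of the cooling stand and lay it flat in the soak tray, lengthwise, with the hole of its wide head right under the pump bottle's spout; set it down, do not drop it. Only once it lies there and you have let go of it, press the bottle's pump cap all the way down and let it spring back up. Leave the bracket lying there under the spout and leave the scraper, jar and spool where they are.

Things in the scene. Friction and masses are not known exactly. Their poses are not given: they have to be found in the camera images.
- bracket: Printed bracket, grey plastic, 0.12 kg, 160 mm long, flat underside. Head: block 60 mm long (x), 56 wide (y), 24 tall, upright 26 mm hole at its centre. Tail: 28 wide, 18 tall, from the head to x = -130 mm. Origin: underside, centre of the hole; x points from tail to head, z up. Starts flat on the stand's floor, head sticking out, tail under the roof (its x roughly along the stand's -x).
- tail (a point): Grip point on the printed bracket's tail, 85 mm from the hole's centre (bracket x = -85 mm), 9 mm above the underside, mid-width. Covered by the hood at the start: take the bracket by the head, draw it out about 100 mm, put it down on the open bench between stand and tray, and take it again by the tail, since a hand on the head does not fit under the spout.
- cooler: Cooling stand, fixed: low dark steel hood, two fans in its roof, on a black floor plate. Origin on the bench below where the bracket's hole starts (within 16 mm); x points into the hood. Floor plate 6 mm thick, x -60 to +175 mm, y +-85 mm. Hood x +40 to +175 mm, open to -x, closed behind, walls 8 mm thick at y = +-81 mm, roof underside 44 mm and top 62 mm above the bench.
- station: Soak station, fixed: shallow aluminium tray with a small white pump bottle. Origin on the bench below the spout tip; x points to the bottle. Tray x -170 to +105 mm, y +-75 mm, floor 5 mm thick, rim 3 mm thick, 12 mm tall from the bench. Bottle axis at x = +70 mm, radius 27 mm, in a dark steel holder (x over +54 mm, y +-34 mm).
- spot (a point): Point on the tray's floor (5 mm above the bench) straight below the spout tip; axes as the station's. The hole of the bracket's head belongs here, the bracket's x axis along the station's x (head to the bottle, tail away from it).
- spout_tip (a point): Lower end of the cap's 10 mm thick spout, straight above the spot, 73 mm above the bench (61 mm while pressed). The spout runs from here to the cap at station x = +70 mm. The bracket's head has to be slid in beneath it from the station's -x side, above the rim.
- cap_top (a point): Centre of the flat round top of the pump cap (black, 40 mm across), 120 mm above the bench when up; it moves down with the cap. On the bottle's axis, 70 mm in station x from the spot. Press straight down.
- cap (a joint): Pump cap travel in m: 0 is up, 0.012 fully down (hard stop). A spring of about 2 N at the top and 8 N at the bottom brings it back up.
- scraper: Bystander: a spatula-like scraper, 170 mm long, lying loose on the bench along y, beyond the middle of the bench; about 30 mm tall. Leave it.
- jar: Bystander: a jar with steel lid, 64 mm wide, 80 mm tall, origin under its centre. Leave it.
- spool: Bystander: a small filament spool lying flat, 130 mm wide, 48 mm tall, origin under its centre. Leave it.

How it is judged:
By the outcome, as a careful person would: the job done as asked, in the order asked, and still so for the second after the job is handed in, with the robot touching nothing.
It also fails if it takes over 61 s, if anything falls off the work surface, if the arm or the gripper's body presses on something with over 40 N, if the wrist force passes 120 N, or if a joint passes its speed limit or range.

## Working session

There is one attempt and no reset: what is moved stays moved. The work goes in short steps, Python scripts to look and compute and a tool call to move; the robot and the scene stay as the last step left them, time stands still between calls to the robot, and variables do not carry over. Pictures are saved under pics/ and viewed, about 8 in all and at most 12, crops included, and the job is handed in when it is done.

Besides the shell and the picture viewer there is one more tool, called by a JSON object that holds its "method" and its "body", one argument or row to a line. apply_moves: Moves the arm, as the interface text tells. Its arguments: {"type":"object","properties":{"fingers":{"type":"array","items":{"type":"number"}},"dp":{"type":"array","items":{"type":"array","items":{"type":"number"}}},"yaw":{"type":"array","items":{"type":"number"}}},"required":["fingers","dp","yaw"]}

```bash
mkdir -p pics; cat > h.py <<'E'
from bench import *
import numpy as np, cv2
def ray(im,uv,z):
    M=np.linalg.inv(im["camera_from_world"]); d=M[:3,:3]@np.linalg.inv(im["mtx"])@np.array([uv[0],uv[1],1.]); o=M[:3,3]
    return (o+d*(z-o[2])/d[2]).round(1)
def wcam(im,s):
    from scipy.spatial.transform import Rotation as R
    T=np.eye(4);T[:3,:3]=R.from_quat(s["ee_rot"]).as_matrix();T[:3,3]=s["position"]
    im["camera_from_world"]=np.linalg.inv(T@im["tool_from_camera"]);return im
def proj(im,p):
    c=im["camera_from_world"]@np.append(p,1.);q=im["mtx"]@c[:3];return (q[:2]/q[2]).round(1)
E
python3 - <<'E'
from h import *
s=read_state();print(s["clock"],s["position"],s["ee_rot"])
for n in("top","side"):
    im=get_image(n);cv2.imwrite(f"pics/{n}0.png",im["color"]);np.savez(f"{n}0.npz",**im);print(n,np.linalg.inv(im["camera_from_world"]).round(2).tolist())
E
```

```text
0.0 [ 207.68641809 -589.2738606   403.62517652] [-1.68479150e-01  9.85704628e-01  1.05690441e-03 -2.10705720e-04]
top [[0.0, -1.0, 0.08, 547.04], [-1.0, -0.0, -0.01, 92.72], [0.01, -0.08, -1.0, 1242.43], [0.0, 0.0, 0.0, 1.0]]
side [[-1.0, -0.05, 0.06, 591.66], [-0.07, 0.63, -0.77, 840.67], [-0.0, -0.78, -0.63, 716.96], [0.0, 0.0, 0.0, 1.0]]
```

View pics/top0.png

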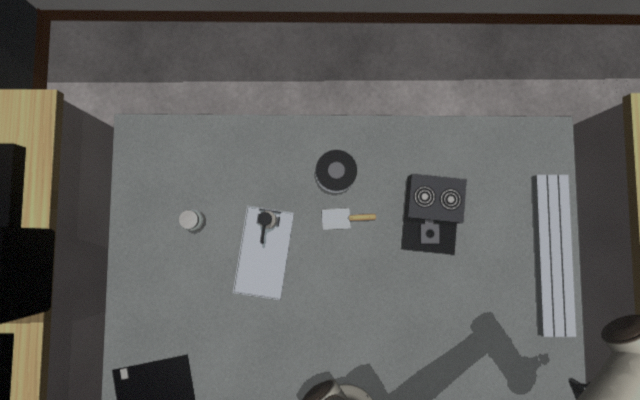

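View pics/side0.png

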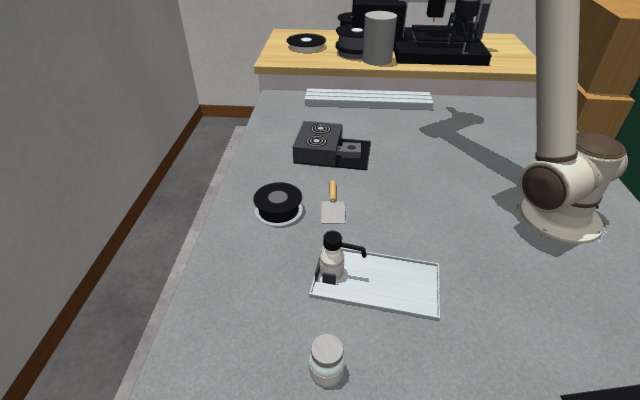

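The top view shows the stand at (433,215), with the bracket head at (430,232). The tray is around (264,252), with the cap at (265,218) and the spout tip near (263,242). The scraper at (350,217) lies between them. Next I'll measure these points in both views.

```bash
python3 - <<'E'
from h import *
t=dict(np.load("top0.npz"));s=dict(np.load("side0.npz"))
c=t["color"]
def quad(im,m,z,nm,lo):
    cs,_=cv2.findContours(m.astype(np.uint8),cv2.RETR_EXTERNAL,cv2.CHAIN_APPROX_NONE)
    k=max(cs,key=cv2.contourArea);b=cv2.boxPoints(cv2.minAreaRect(k))+np.array(lo)
    print(nm,cv2.contourArea(k));[print("  ",p.round(1),ray(im,p,z)) for p in b]
g=c[195:310,225:305].max(2);quad(t,g>135,8,"tray",(225,195))
g=c[165:265,390:475].max(2);quad(t,g<75,6,"stand",(390,165))
a=cv2.resize(c[165:305,225:305],None,fx=5,fy=5,interpolation=2)[:600]
b=cv2.resize(c[165:265,395:475],None,fx=5,fy=5,interpolation=2)
o=np.zeros((600,800,3),np.uint8);o[:,:400]=a[:600];o[:500,400:]=b;cv2.imwrite("pics/crop.png",o)
E
```

```text
tray 3610.5
   [232.1 292.7] [376.2 354.6   8. ]
   [246.3 204.4] [652.8 315.    8. ]
   [294.1 212.1] [628.8 163.1   8. ]
   [279.8 300.4] [352.8 205.3   8. ]
stand 4011.5
   [399.2 248.9] [ 513.4 -170.1    6. ]
   [406.7 174. ] [ 752.9 -197.5    6. ]
   [466.  179.9] [ 734.4 -388.     6. ]
   [458.5 254.9] [ 495.2 -357.7    6. ]
```

View pics/crop.png

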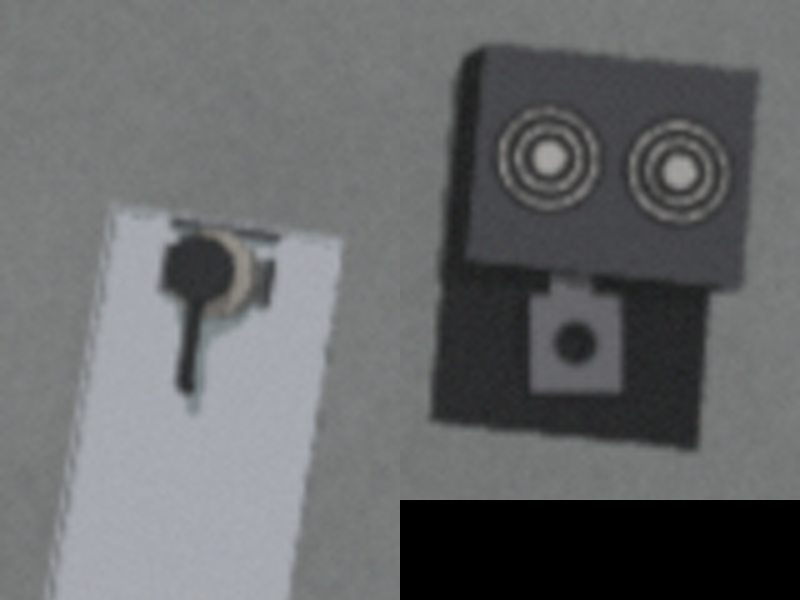

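```bash
python3 - <<'E'
from h import *
t=dict(np.load("top0.npz"));s=dict(np.load("side0.npz"))
L=lambda x,y:(225+(x-2)/5,165+(y-2)/5)
R=lambda x,y:(395+(x-402)/5,165+(y-2)/5)
P=lambda n,uv,z:print(n,np.round(uv,1),ray(t,uv,z))
P("hole",R(577,343),30);P("sf1",R(430,420),6);P("sf2",R(698,448),6)
for q in((530,392),(622,392),(532,295),(620,295)):P("head",R(*q),30)
P("roof",R(468,262),62);P("roof",R(745,288),62);P("roof",R(485,45),62);P("roof",R(758,70),62)
P("cap",L(199,265),120);P("tip",L(186,388),78)
for q in((333,237),):print("cap side",ray(s,q,120))
print("tip side",ray(s,(364,255),75),"hole side",ray(s,(351,149),30))
E
```

```text
hole [430.  233.2] [ 563.  -261.7   30. ]
sf1 [400.6 248.6] [ 514.4 -174.5    6. ]
sf2 [454.2 254.2] [ 497.2 -344.     6. ]
head [420.6 243. ] [ 532.5 -231.8   30. ]
head [439. 243.] [ 532.6 -289.1   30. ]
head [421.  223.6] [ 592.8 -234.1   30. ]
head [438.6 223.6] [ 592.9 -289.1   30. ]
roof [408.2 217. ] [ 611.5 -186.9   62. ]
roof [463.6 222.2] [ 596.2 -355.3   62. ]
roof [411.6 173.6] [ 744.8 -199.4   62. ]
roof [466.2 178.6] [ 730.  -366.9   62. ]
cap [264.4 217.6] [605.3 242.1 120. ]
tip [261.8 242.2] [534.2 254.4  78. ]
cap side [603.3 241.8 120. ]
tip side [534.8 246.7  75. ] hole side [ 564.8 -250.9   30. ]
```

{"method": "apply_moves", "body": {
  "fingers": [0,0,0,0,0,0,0,0,0,0],
  "dp": [
    [3,3.2,0],
    [7,6.4,0],
    [10.5,9.6,0],
    [14,12.8,0],
    [17.5,16,0],
    [21,19.2,0],
    [24.5,22.4,-2],
    [28,25.6,-4],
    [31,28.8,-5],
    [34.5,32,-6]
  ],
  "yaw": [-3,-6,-9,-12,-15,-18,-20,-22,-24,-26]
}}

```text
clock: 1.1
position: [553.4, -267.6, 342.4]
ee_rot: [0.058, 0.998, 0.001, -0.001]
contact_force: [0.4, -0.6, 0.7]
gripper_width: 85.4
```

```bash
python3 - <<'E'
from h import *
s=read_state();im=wcam(get_image("wrist"),s);print(s["position"],s["ee_rot"],np.linalg.inv(im["camera_from_world"]).round(2).tolist())
cv2.imwrite("pics/w1.png",im["color"]);np.savez("w1.npz",**im)
E
```

```text
[ 553.37100869 -267.5876823   342.42768397] [ 0.05830264  0.99829762  0.00127448 -0.00101767] [[0.12, 0.95, 0.3, 474.76], [0.99, -0.11, -0.03, -257.73], [0.0, 0.31, -0.95, 311.96], [0.0, 0.0, 0.0, 1.0]]
```

View pics/w1.png

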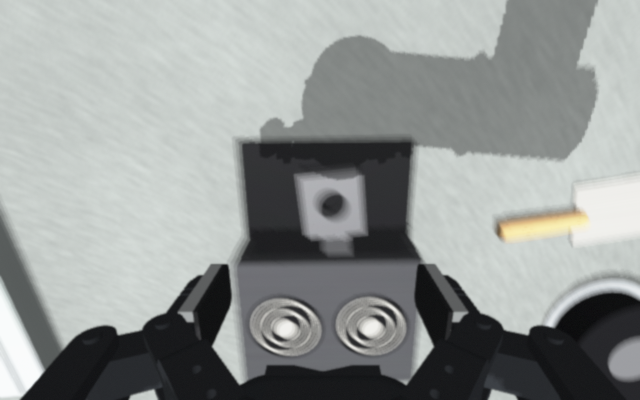

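The wrist view shows the head around (331,205) with the hole at (331,204). It is turned a few degrees against the stand, and the tail goes under the hood at (337,245).

```bash
python3 - <<'E'
from h import *
im=dict(np.load("w1.npz"));g=im["color"].max(2)[140:250,250:405]
print(ray(im,(331,204),30))
W=lambda u,v:ray(im,(u,v),30)
L=[];R=[]
for v in range(182,230,4):
    r=g[v-140].astype(int);x=np.where(r>110)[0]+250
    L.append(W(x.min(),v));R.append(W(x.max(),v))
for n,E in(("L",L),("R",R)):
    E=np.array(E)[:,:2];k=np.polyfit(E[:,0],E[:,1],1);print(n,np.degrees(np.arctan(k[0])).round(2),np.polyval(k,563).round(1))
print(W(300,238),W(368,234))
E
```

```text
[ 565.7 -259.7   30. ]
L -0.09 -288.3
R -1.54 -229.9
[ 596.3 -292.9   30. ] [ 599.7 -227.8   30. ]
```

{"method": "apply_moves", "body": {
  "fingers": [0,0,0,0,0,0,0.9,0.9,0.9,0.9],
  "dp": [
    [0.3,0.4,-4],
    [0.5,0.7,-8],
    [0.5,0.7,-12],
    [0.5,0.7,-14.5],
    [0.5,0.7,-16.1],
    [0.5,0.7,-16.1],
    [0.5,0.7,-16.1],
    [0.5,0.7,-16.1],
    [0.5,0.7,-16.1],
    [0.5,0.7,-16.1]
  ],
  "yaw": [3,6,6,6,6,6,6,6,6,6]
}}

```text
clock: 2.15
position: [563.5, -256.9, 181.6]
ee_rot: [0.004, 1.0, 0.001, 0.001]
contact_force: [-0.2, 0.0, 5.7]
gripper_width: 54.7
```

{"method": "apply_moves", "body": {
  "fingers": [0.9,0.9,0.9,0.9],
  "dp": [
    [0,0,0],
    [0,0,0],
    [0,0,0],
    [0,0,0]
  ],
  "yaw": [0,0,0,0]
}}

```text
clock: 2.55
position: [563.3, -256.8, 181.6]
ee_rot: [0.004, 1.0, 0.001, 0.001]
contact_force: [-0.9, 1.1, 2.5]
gripper_width: 55.0
```

{"method": "apply_moves", "body": {
  "fingers": [0.9,0.9,0.9,0.9,0.9,0.9,0.9,0.9,0.9,0.9],
  "dp": [
    [0,0,0.6],
    [0,0,0.8],
    [-2,0,0.8],
    [-4,0.1,0.8],
    [-6,0.1,0.8],
    [-8,0.1,0.8],
    [-10,0.2,0.8],
    [-12,0.2,0.8],
    [-13.5,0.2,1],
    [-13.5,0.2,2]
  ],
  "yaw": [0,0,0,0,0,0,0,0,0,0]
}}

```text
clock: 3.55
position: [426.0, -254.6, 201.0]
ee_rot: [0.004, 1.0, 0.002, -0.001]
contact_force: [-0.5, -0.8, -1.1]
gripper_width: 55.0
```

```bash
python3 - <<'E'
from h import *
s=read_state();print(np.round(s["joints"],3),s["position"],s["gripper_width"],s["contact_force"])
t=get_image("top");cv2.imwrite("pics/t2.png",cv2.resize(t["color"][150:330,220:480],None,fx=3,fy=3))
E
```

```text
[-0.212  0.427 -0.547 -0.006 -0.6   -1.363] [ 426.00392866 -254.59887611  200.99720991] 54.96747391087882 [-0.45908057 -0.83556433 -1.11697071]
```

View pics/t2.png

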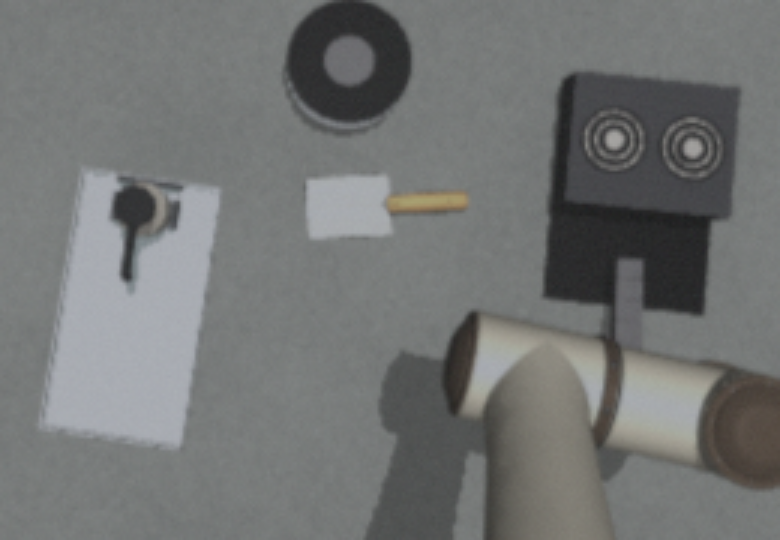

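{"method": "apply_moves", "body": {
  "fingers": [0.9,0.9,0.9,0.9,0.9,0.9,0.9,0.9,0.9,0.9],
  "dp": [
    [0,1,3],
    [0,3,5],
    [0,6,6],
    [0,9,6],
    [0,12,6],
    [1,15,6],
    [3,18,6],
    [5,21,6],
    [7,23,6],
    [7.9,24.5,6]
  ],
  "yaw": [4,12,20,28,36,44,52,60,68,76]
}}

```text
clock: 4.6
position: [510.4, -7.8, 264.6]
ee_rot: [-0.616, 0.788, 0.001, 0.003]
contact_force: [-0.4, -0.5, -0.8]
gripper_width: 54.9
```

{"method": "apply_moves", "body": {
  "fingers": [0.9,0.9,0.9,0.9,0.9,0.9,0.9,0.9,0.9,0.9],
  "dp": [
    [0,0,0],
    [0,0,0],
    [0,0,0],
    [0,0,0],
    [0,0,0],
    [0,0,0],
    [0,0,0],
    [0,0,0],
    [0,0,0],
    [0,0,0]
  ],
  "yaw": [8,16,24,32,40,48,56,64,72,80]
}}

```text
clock: 5.6
position: [511.7, -7.2, 265.5]
ee_rot: [0.979, -0.204, -0.001, -0.002]
contact_force: [-0.4, 0.3, -1.4]
gripper_width: 54.8
```

```bash
python3 - <<'E'
from h import *
s=read_state();print(np.round(s["joints"],3),s["position"],s["ee_rot"])
a,b=s["ee_rot"][:2];print(np.degrees(np.arctan2(b*b-a*a,2*a*b)))
E
```

```text
[ 0.302  0.347 -0.449 -0.008 -0.775  0.863] [511.6901497   -7.15335977 265.49322012] [ 0.97891346 -0.20425711 -0.00115207 -0.00247991]
-113.5721177026381
```

{"method": "apply_moves", "body": {
  "fingers": [0.9,0.9,0.9,0.9,0.9,0.9,0.9,0.9],
  "dp": [
    [0,0,-2],
    [0,0,-4],
    [0,0,-6],
    [0,0,-7.5],
    [0,0,-8.2],
    [0,0,-8.6],
    [0,0,-8.8],
    [0,0,-8.8]
  ],
  "yaw": [8,15.5,15.5,15.5,15.5,15.5,15.5,15.5]
}}

```text
clock: 6.4
position: [512.1, -7.0, 178.0]
ee_rot: [0.998, -0.07, -0.001, -0.002]
contact_force: [0.6, 0.5, -1.2]
gripper_width: 54.9
```

{"method": "apply_moves", "body": {
  "fingers": [0.9,0.9,0.9,0.5,0.2,0,0,0],
  "dp": [
    [0,0,-0.15],
    [0,0,-0.25],
    [0,0,-0.25],
    [0,0,-0.25],
    [0,0,-0.25],
    [0,0,-0.25],
    [0,0,-0.25],
    [0,0,-0.25]
  ],
  "yaw": [0,0,0,0,0,0,0,0]
}}

```text
clock: 7.2
position: [512.1, -7.0, 175.5]
ee_rot: [0.998, -0.07, -0.001, -0.002]
contact_force: [0.1, -0.3, 0.7]
gripper_width: 85.8
```

{"method": "apply_moves", "body": {
  "fingers": [0,0,0,0,0,0,0],
  "dp": [
    [0,0,2],
    [-1,0,6],
    [-4,0.3,10],
    [-7,0.8,14],
    [-8.5,1.2,16],
    [-8.5,1.2,16],
    [-8.5,1.2,16]
  ],
  "yaw": [0,0,0,0,0,0,0]
}}

```text
clock: 7.9
position: [426.9, 5.0, 335.9]
ee_rot: [0.998, -0.07, -0.0, -0.003]
contact_force: [0.2, 0.1, 0.2]
gripper_width: 85.5
```

```bash
python3 - <<'E'
from h import *
s=read_state();im=wcam(get_image("wrist"),s);print(np.round(s["joints"],3),s["position"],s["ee_rot"],np.linalg.inv(im["camera_from_world"]).round(2).tolist())
cv2.imwrite("pics/w3.png",im["color"]);np.savez("w3.npz",**im)
E
```

```text
[ 0.394  0.115 -0.551 -0.007 -0.902  1.041] [426.88596461   5.04509813 335.87519837] [ 9.97538517e-01 -7.00581473e-02 -1.19970367e-04 -2.95766901e-03] [[-0.14, -0.94, -0.3, 505.04], [-0.99, 0.13, 0.05, -5.24], [-0.01, 0.31, -0.95, 305.18], [0.0, 0.0, 0.0, 1.0]]
```

View pics/w3.png

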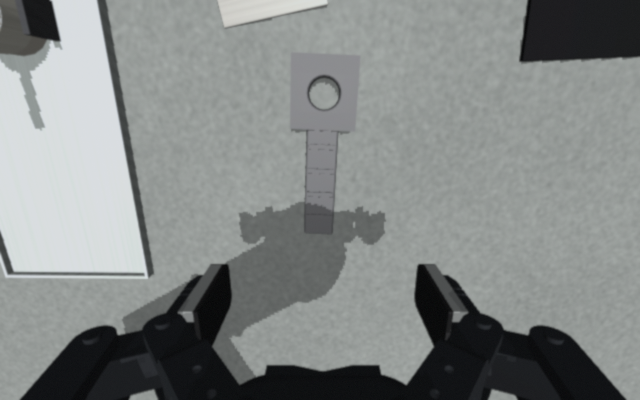

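The bracket lies flat on the bench, with the hole at (324,92) and the end of the tail at (305–333,234). I'll get its pose from these and re-measure the tray corners at (8,276) and (147,275).

```bash
python3 - <<'E'
from h import *
im=dict(np.load("w3.npz"))
h=ray(im,(324,92),24);e=ray(im,(319,234),18);n=ray(im,(323,132),18);print(h,e,n)
print("len",np.linalg.norm((h-e)[:2]),"ang",[np.degrees(np.arctan2(*(p-e)[1::-1])) for p in(h,n)])
print([ray(im,p,24) for p in((291,54),(359,56),(356,131),(291,130))])
d=(h-e)[:2]/np.linalg.norm((h-e)[:2]);print("tail",h[:2]-85*d)
a,b=ray(im,(7,276),12),ray(im,(147,276),12);print("tray",a,b,np.linalg.norm(a-b))
E
```

```text
[511.9  -5.6  24. ] [383.4  17.2  18. ] [ 4.792e+02 -2.000e-01  1.800e+01]
len 130.50704961801873 ang [np.float64(-10.061387010873485), np.float64(-10.294319961533175)]
[array([544.1,  16.7,  24. ]), array([535. , -37.2,  24. ]), array([476.7, -28.5,  24. ]), array([485.3,  26.8,  24. ])]
tail [428.20720308   9.24977253]
tray [378.3 348.2  12. ] [358.3 202.3  12. ] 147.26442204415835
```

{"method": "apply_moves", "body": {
  "fingers": [0,0,0,0,0,0,0.95,0.95,0.95,0.95],
  "dp": [
    [0.1,0.4,-4],
    [0.1,0.4,-8],
    [0.1,0.4,-12],
    [0.1,0.4,-14.5],
    [0.1,0.4,-15.6],
    [0.1,0.4,-15.9],
    [0.1,0.4,-15.9],
    [0.1,0.4,-15.9],
    [0.1,0.4,-15.9],
    [0.1,0.4,-15.9]
  ],
  "yaw": [0,0,0,0,0,0,0,0,0,0]
}}

```text
clock: 8.95
position: [428.3, 9.0, 176.7]
ee_rot: [0.998, -0.07, -0.0, -0.003]
contact_force: [-0.7, -0.0, 7.7]
gripper_width: 28.0
```

{"method": "apply_moves", "body": {
  "fingers": [1,1,1,1,1],
  "dp": [
    [0,0,0],
    [0,0,0],
    [0,0,0],
    [0,0,0],
    [0,0,0]
  ],
  "yaw": [0,0,0,0,0]
}}

```text
clock: 9.45
position: [428.4, 9.1, 177.0]
ee_rot: [0.998, -0.07, -0.0, -0.003]
contact_force: [-0.4, -0.1, 5.6]
gripper_width: 26.5
```

{"method": "apply_moves", "body": {
  "fingers": [1,1,1,1,1,1,1,1,1,1],
  "dp": [
    [0,0,1.5],
    [-1,2,4],
    [-2,5,6],
    [-3,9,6],
    [-4,13,6],
    [-5,17,6],
    [-5.6,21,6],
    [-5.6,24.5,6],
    [-5.6,26.7,6],
    [-5.6,26.7,6]
  ],
  "yaw": [0,0,0,0,0,0,0,0,0,0]
}}

```text
clock: 10.45
position: [372.7, 278.6, 236.8]
ee_rot: [0.998, -0.069, 0.0, -0.003]
contact_force: [0.1, 0.1, -1.0]
gripper_width: 26.5
```

```bash
python3 - <<'E'
from h import *
s=read_state();im=wcam(get_image("wrist"),s);print(np.round(s["joints"],3),s["position"],s["ee_rot"],s["gripper_width"])
cv2.imwrite("pics/w4.png",im["color"]);np.savez("w4.npz",**im)
t=get_image("side");np.savez("s4.npz",**t);t=get_image("top");np.savez("t4.npz",**t)
E
```

```text
[ 0.992  0.324 -0.591 -0.005 -0.649  0.445] [372.65856438 278.64189961 236.81022774] [ 9.97627315e-01 -6.87595851e-02  2.37114065e-04 -3.43564972e-03] 26.52338859722539
```

View pics/w4.png

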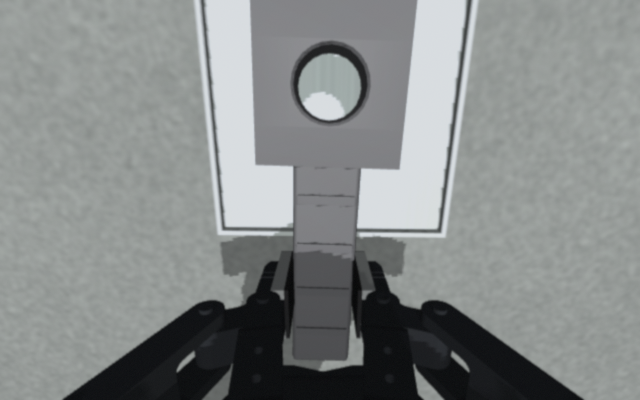

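Held level by the tail. The hole is at (331,83), the tail end at (321,359), and the tray's near corners at (219,236) and (446,236).

```bash
python3 - <<'E'
from h import *
im=dict(np.load("w4.npz"));tp=np.array([372.7,278.6])
for zb in(57,60,63):
    h=ray(im,(331,83),zb+24);e=ray(im,(321,359),zb+18);print(zb,h,e,np.linalg.norm((h-e)[:2]),np.degrees(np.arctan2(*(h-e)[1::-1])),"off",h[:2]-tp)
    q=[ray(im,p,zb+24)[:2] for p in((256,164),(400,168))];print("   headback",q,np.linalg.norm(q[0]-q[1]),np.degrees(np.arctan2(*(q[0]-q[1])[1::-1]))-90)
a,b,c,d=[ray(im,p,12)[:2] for p in((219,236),(446,236),(194,0),(478,0))];print(a,b,np.linalg.norm(a-b))
for u,v in((a,c),(b,d)):print(np.degrees(np.arctan2(*(v-u)[1::-1])))
print("front", np.degrees(np.arctan2(*(a-b)[1::-1]))-90)
th=np.radians(-8.1);print("spot from wrist",(a+b)/2+170*np.array([np.cos(th),np.sin(th)]))
# spout tip from side and top triangulation crops
for n,(x,y,w,hh) in(("s4",(300,215,80,60)),("t4",(240,200,80,60))):
    c=dict(np.load(n+".npz"))["color"][y:y+hh,x:x+w];cv2.imwrite(f"pics/c_{n}.png",c)
A=[cv2.resize(cv2.imread(f"pics/c_{n}.png"),None,fx=5,fy=5,interpolation=2) for n in("s4","t4")]
cv2.imwrite("pics/c4.png",np.hstack(A))
E
```

```text
57 [456.7 265.6  81. ] [326.7 287.5  75. ] 131.83174883160734 -9.562352149191362 off [ 84. -13.]
   headback [array([431. , 298.9]), array([421.7, 242.5])] 57.16161299333669 -9.363451245744855
60 [456.6 265.7  84. ] [329.5 287.1  78. ] 128.88898323751337 -9.5573278777985 off [ 83.9 -12.9]
   headback [array([431.5, 298.1]), array([422.4, 243.2])] 55.64907905796829 -9.411543096198272
63 [456.5 265.7  87. ] [332.3 286.6  81. ] 125.94621868083217 -9.552068819675537 off [ 83.8 -12.9]
   headback [array([432. , 297.4]), array([423.1, 243.8])] 54.33387525292114 -9.427650031009435
[376.2 349.5] [356.2 201.1] 149.7416441742243
-7.992988587308196
-8.208023127716562
front -7.675555271752202
spot from wrist [534.50402181 251.34679057]
```

View pics/c4.png

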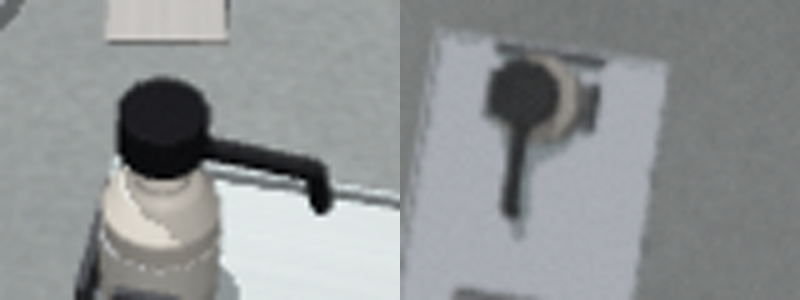

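{"method": "apply_moves", "body": {
  "fingers": [1,1,1,1,1,1,1,1,1,1],
  "dp": [
    [0,0,-1.5],
    [0,0,-3],
    [1,-0.2,-3.2],
    [2.5,-0.5,-3.2],
    [4,-0.8,-3.2],
    [5.5,-1.1,-3.2],
    [7,-1.4,-3.2],
    [7.8,-1.5,-3.2],
    [7.8,-1.5,-3.2],
    [7.8,-1.5,-3.2]
  ],
  "yaw": [0.7,1.5,1.5,1.5,1.5,1.5,1.5,1.5,1.5,1.5]
}}

```text
clock: 11.6
position: [450.0, 259.8, 204.3]
ee_rot: [0.998, -0.058, -0.001, -0.002]
contact_force: [-0.0, -0.2, -0.7]
gripper_width: 26.5
```

```bash
python3 - <<'E'
from h import *
s=read_state();im=wcam(get_image("wrist"),s);print(s["position"],s["ee_rot"],s["contact_force"])
cv2.imwrite("pics/w5.png",im["color"]);np.savez("w5.npz",**im)
E
```

```text
[450.01042155 259.78945714 204.25388109] [ 0.99831435 -0.05799854 -0.0012497  -0.00175105] [-0.00887632 -0.2025557  -0.71660031]
```

View pics/w5.png

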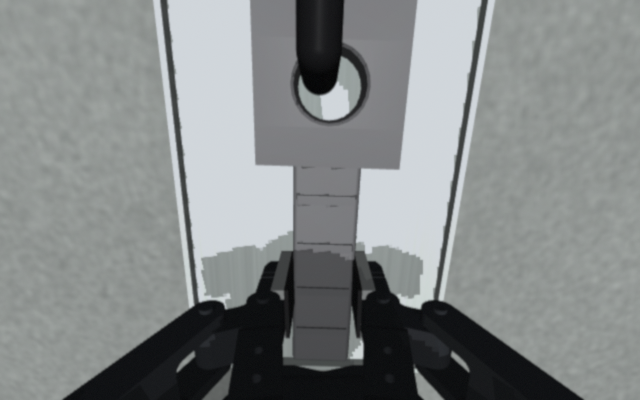

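The spout tip shows at about (319,87), slightly left of the hole centre at (331,83). I'll work out the remaining shift from these.

```bash
python3 - <<'E'
from h import *
im=dict(np.load("w5.npz"));zb=204.3-177
h=ray(im,(331,83),zb+24);print("hole",h,"tip outer",ray(im,(319,94),76),"tip centre line",ray(im,(320,60),83))
a=[ray(im,p,12)[:2] for p in((157,0),(192,306),(490,0),(440,306))]
u=np.array([np.cos(np.radians(-8)),np.sin(np.radians(-8))]);n=np.array([-u[1],u[0]])
print("lat: walls",[round(p@n,1) for p in a],"hole",h[:2]@n,"tip",ray(im,(319,87),73)[:2]@n,"spot",np.array([534.7,251.8])@n,"along tip",ray(im,(319,94),76)[:2]@u,"spot",np.array([534.7,251.8])@u,"hole",h[:2]@u)
e=ray(im,(321,359),zb+18);print("ang",np.degrees(np.arctan2(*(h-e)[1::-1])),[np.degrees(np.arctan2(*(p-q)[1::-1])) for p,q in((a[0],a[1]),(a[2],a[3]))])
E
```

```text
hole [533.7 248.1  51.3] tip outer [530.1 252.5  76. ] tip centre line [538.2 251.2  83. ]
lat: walls [np.float64(396.9), np.float64(397.8), np.float64(250.5), np.float64(250.7)] hole 319.9621918371705 tip 323.898640764349 spot 323.7653567924744 along tip 489.79989524749 spot 494.4525495343732 hole 493.9772219391839
ang -8.33100717884829 [np.float64(-8.324776106231946), np.float64(-8.058148596397166)]
```

{"method": "apply_moves", "body": {
  "fingers": [1,1,1,1,1,1,1,1],
  "dp": [
    [0.1,0.37,0],
    [0.1,0.37,-0.5],
    [0.1,0.37,-1],
    [0.1,0.37,-1.4],
    [0.1,0.37,-1.7],
    [0.1,0.37,-1.9],
    [0.1,0.37,-1.9],
    [0.1,0.37,-1.9]
  ],
  "yaw": [0.2,0.2,0.2,0.2,0.2,0.2,0.2,0.2]
}}

```text
clock: 12.45
position: [450.8, 263.6, 185.3]
ee_rot: [0.998, -0.056, -0.001, -0.002]
contact_force: [-0.0, 0.2, -1.1]
gripper_width: 26.6
```

{"method": "apply_moves", "body": {
  "fingers": [1,1,1,1,1,1],
  "dp": [
    [0,0,-0.1],
    [0,0,-0.2],
    [0,0,-0.28],
    [0,0,-0.33],
    [0,0,-0.35],
    [0,0,-0.35]
  ],
  "yaw": [0,0,0,0,0,0]
}}

```text
clock: 13.05
position: [450.8, 263.6, 182.1]
ee_rot: [0.998, -0.056, -0.001, -0.002]
contact_force: [-0.7, -0.3, 2.5]
gripper_width: 26.7
```

{"method": "apply_moves", "body": {
  "fingers": [0.7,0.6,0.5,0.4,0.4,0.4,0.4],
  "dp": [
    [0,0,0],
    [0,0,0],
    [0,0,0],
    [0,0,0],
    [0,0,0],
    [0,0,0],
    [0,0,0]
  ],
  "yaw": [0,0,0,0,0,0,0]
}}

```text
clock: 13.75
position: [450.8, 263.6, 182.1]
ee_rot: [0.998, -0.056, -0.001, -0.002]
contact_force: [-0.4, 0.7, -0.1]
gripper_width: 51.1
```

{"method": "apply_moves", "body": {
  "fingers": [0.4,0.4,0.4,0.4,0.4,0.4,0.4],
  "dp": [
    [0,0,1],
    [0,0,3],
    [-1,0,7],
    [-3,0.4,11],
    [-5,0.7,15],
    [-5,0.7,17],
    [-5,0.7,17]
  ],
  "yaw": [0,0,0,0,0,0,0]
}}

```text
clock: 14.45
position: [400.7, 271.1, 356.6]
ee_rot: [0.998, -0.055, 0.002, -0.005]
contact_force: [0.6, 0.3, -0.9]
gripper_width: 51.2
```

```bash
python3 - <<'E'
from h import *
s=read_state();im=wcam(get_image("wrist"),s);print(s["position"],s["ee_rot"],s["joints"])
cv2.imwrite("pics/w6.png",im["color"]);np.savez("w6.npz",**im)
E
```

```text
[400.74531601 271.07401837 356.64127437] [ 0.9984641  -0.0551042   0.00182364 -0.00544414] [ 0.93052803  0.1868918  -0.40190543 -0.00360211 -0.97091073  0.53201931]
```

View pics/w6.png

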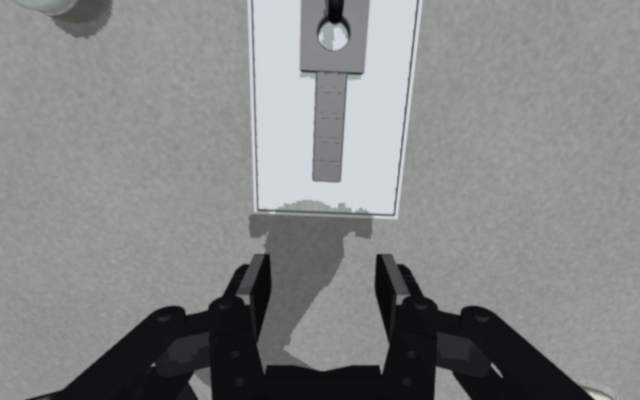

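The bracket lies flat in the tray, released and upright. The hole is at (334,34), the tail end at (327,181), and the tray's near corners at (255,214) and (397,218).

```bash
python3 - <<'E'
from h import *
im=dict(np.load("w6.npz"))
h=ray(im,(334,34),29)[:2];e=ray(im,(327,181),23)[:2];a,b=[ray(im,p,12)[:2] for p in((255,214),(397,218))]
u=np.array([np.cos(np.radians(-8.1)),np.sin(np.radians(-8.1))]);n=np.array([-u[1],u[0]]);m=(a+b)/2
print("hole",h,"station xy",(h-m)@u-170,(h-m)@n,"ang",np.degrees(np.arctan2(*(h-e)[1::-1])),np.degrees(np.arctan2(*(a-b)[1::-1]))-90)
print("tip",ray(im,(336,21),76))
E
```

```text
hole [532.3 251.3] station xy -2.4090424297209267 -0.8446541759186195 ang -8.670912640172123 -7.742568934053907
tip [531.8 251.   76. ]
```

{"method": "apply_moves", "body": {
  "fingers": [1,1,1,1,1,1,1,1,1,1],
  "dp": [
    [3,-0.4,0],
    [7,-1,0],
    [11,-1.6,0],
    [15,-2.1,0],
    [18.5,-2.6,0],
    [20.4,-2.9,-1],
    [20.4,-2.9,-3],
    [20.4,-2.9,-5],
    [20.4,-2.9,-5.6],
    [20.4,-2.9,-5.6]
  ],
  "yaw": [0,0,0,0,0,0,0,0,0,0]
}}

```text
clock: 15.5
position: [604.4, 241.2, 296.2]
ee_rot: [0.998, -0.056, -0.002, -0.002]
contact_force: [0.3, 0.2, -0.3]
gripper_width: -0.0
```

{"method": "apply_moves", "body": {
  "fingers": [1,1,1,1,1,1,1],
  "dp": [
    [0,0,-0.3],
    [0,0,-0.6],
    [0,0,-0.9],
    [0,0,-1.2],
    [0,0,-1.4],
    [0,0,-1.4],
    [0,0,-1.4]
  ],
  "yaw": [0,0,0,0,0,0,0]
}}

```text
clock: 16.2
position: [604.6, 241.4, 283.8]
ee_rot: [0.998, -0.056, -0.0, -0.003]
contact_force: [-0.8, -0.9, 6.0]
gripper_width: -0.0
```

{"method": "apply_moves", "body": {
  "fingers": [1,1,1,1,1],
  "dp": [
    [0,0,-0.15],
    [0,0,-0.3],
    [0,0,-0.4],
    [0,0,-0.5],
    [0,0,-0.5]
  ],
  "yaw": [0,0,0,0,0]
}}

```text
clock: 16.7
position: [604.5, 241.4, 281.5]
ee_rot: [0.998, -0.055, 0.0, -0.003]
contact_force: [-3.6, -0.6, 10.3]
gripper_width: 0.1
```

{"method": "apply_moves", "body": {
  "fingers": [1,1,1,1,1],
  "dp": [
    [0,0,-0.2],
    [0,0,-0.35],
    [0,0,-0.45],
    [0,0,-0.45],
    [0,0,-0.45]
  ],
  "yaw": [0,0,0,0,0]
}}

```text
clock: 17.2
position: [604.2, 241.4, 281.4]
ee_rot: [0.999, -0.054, 0.001, -0.003]
contact_force: [-6.8, -1.6, 17.4]
gripper_width: 0.1
```

The hard stop is reached: the force rose to 17 N with no further travel. Next I release the cap and retreat.

{"method": "apply_moves", "body": {
  "fingers": [1,1,1,1,1,1,1,1,1,1],
  "dp": [
    [0,0,0.5],
    [0,0,1.2],
    [0,0,2.5],
    [0,0,5],
    [0,0,9],
    [-4,0,12],
    [-8,-3,13],
    [-12,-7,13],
    [-16,-11,13],
    [-18,-15,13]
  ],
  "yaw": [0,0,0,0,0,0,0,0,0,0]
}}

```text
clock: 18.2
position: [426.3, 97.5, 411.4]
ee_rot: [0.999, -0.054, 0.001, -0.003]
contact_force: [0.3, -1.3, 1.0]
gripper_width: 0.1
```

{"method": "apply_moves", "body": {
  "fingers": [1,1,1,1,1],
  "dp": [
    [0,-4,0],
    [0,-8,0],
    [0,-12,0],
    [0,-16,0],
    [0,-16,0]
  ],
  "yaw": [0,0,0,0,0]
}}

```text
clock: 18.7
position: [425.7, -65.6, 411.4]
ee_rot: [0.998, -0.056, 0.001, -0.003]
contact_force: [-0.3, 0.2, -0.3]
gripper_width: 0.1
```

```bash
python3 - <<'E'
from h import *
A=[]
t=get_image("top")
for im,(x,y) in((get_image("side"),(290,205)),(t,(205,190))):
    A.append(cv2.resize(im["color"][y:y+130,x:x+160],None,fx=2.5,fy=2.5,interpolation=2))
cv2.imwrite("pics/f.png",np.hstack(A));print(read_state()["position"],read_state()["clock"])
E
```

```text
[426.1186642  -63.204442   411.38885031] 18.8
```

View pics/f.png

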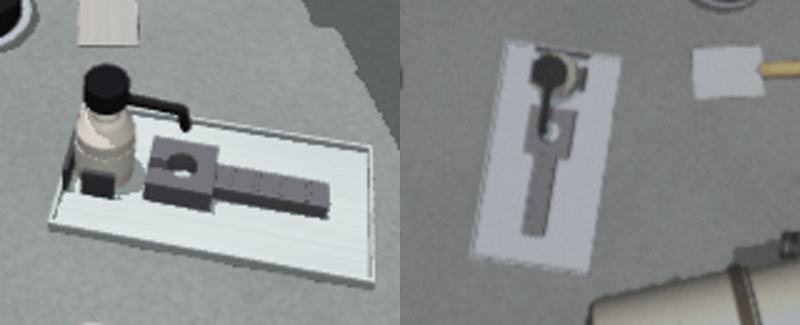

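The final view shows the cap back up and the bracket flat and lengthwise with its hole below the spout. The bystanders haven't moved.

```bash
python3 -c "
from bench import *
print(job_done())"
```

```text
the job is handed in; nothing more can be done
None
```

The job is done and handed in at about 19 s of robot time, well under the 61 s limit. I drew the bracket out by its head and set it down on the open bench. I took it again by the tail, slid it in under the spout and lowered it onto the tray floor. After letting go, I pressed the pump cap to its stop and released it.

- **Bracket position:** measured after letting go, the hole was about 2.5 mm from the spot. The bracket was within about 1° of the tray's axis. I did not measure it again after the press.
- **Measurement spread:** estimates of the spot across the tray differed by about 3 mm between cameras; I used a value near the wrist camera's. The side view read the spout tip about 5 mm off that value, and I set that reading aside.
- **Cap press:** the force rose to 17 N with no further travel, so the cap was at its stop.
- **Last pictures:** the cap is back up and the bracket lies flat under the spout. The scraper looks unmoved; the jar and spool were outside those crops or only just in them, and I went near neither.

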